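# Take the spark-arrestor filter out of the fume extractor

### The job

The mesh filter in the top of the fume extractor is due for cleaning. Turn both swing tabs right aside, so that they no longer lap over the filter, then lift the filter straight out by its handle and set it down flat in the drain pan, handle up. Keep it level all the way so that the grit stays on it, do not drop it, leave the tabs turned aside, and do not disturb the other things on the bench.

Things in the scene. Friction and masses are not known exactly. Their poses are not given: they have to be found in the camera images.
- extractor: Fume extractor: red sheet-steel cabinet 250 (its x) x 340 (its y) x 150 mm high, fixed to the bench, on either side of it, yaw within 0.35 rad. Origin: centre of its underside; z up; its flat top (deck) is at z = 150 mm. The filter sits in an opening 166 (x) x 226 (y) x 22 mm deep in the middle of the deck. A round outlet stands out 35 mm from its +x face, below the deck.
- tab_left (a joint): Angle (rad) of the swing tab at the extractor's +y end: a steel strip 18 mm wide, 3 to 7 mm above the deck, nose 40 mm and tail 18 mm from its pivot. At 0 the nose points to the extractor's -y and laps 17 mm over the filter; positive is counter-clockwise from above. Starts within 0.4 of 0, turns to 2.0 either way, 2 N at the knob, stays where left; clear of the filter beyond 1.2 either way.
- tab_left_knob (a point): Thumb knob of that tab: an upright cylinder 14 to 15 mm across, on the tab 31 mm from the pivot, standing from 7 to 29 mm above the deck. This point is on its axis, 18 mm above the deck. It turns with the tab.
- tab_left_pivot (a point): Pivot of that tab, on the deck at the extractor's x = 0, y = +133 mm (20 mm outside the opening): the point on its upright axis 11 mm above the deck, the top of a 14 mm screw head.
- tab_right (a joint): Angle (rad) of the swing tab at the extractor's -y end: the same tab mirrored. At 0 its nose points to the extractor's +y and laps 17 mm over the filter; positive is counter-clockwise from above; same start, range and friction; clear of the filter beyond 1.2 either way.
- tab_right_knob (a point): Thumb knob of that tab, same shape: the point on its axis 18 mm above the deck, 31 mm from the pivot.
- tab_right_pivot (a point): Pivot of that tab, at the extractor's x = 0, y = -133 mm: the point on its upright axis 11 mm above the deck.
- filter: The filter: an aluminium frame 160 (x) x 220 (y) x 22 mm with steel mesh, 0.35 to 0.7 kg, solid to the touch. Origin: centre of its underside; z up. Its axes start along the extractor's, and its top is level with the deck; 3 mm of play all round in the opening.
- filter_handle (a point): Centre of the grip bar of the filter's fixed pull handle: an aluminium bar 100 mm long (along the filter's y), 10 mm wide (x) and 12 mm high, over the middle of the filter. This point is 56 mm above the filter's underside, 34 mm above its top; 28 mm of free height under the bar, between two legs at its ends.
- pan: The drain pan: a shallow open steel pan, outside 240 (x) x 300 (y) x 35 mm high, walls and floor 4 mm thick (inside 232 x 292 mm), loose on the bench, 1.3 kg, with a 6 mm rolled rim. Origin: centre of its underside; z up; the inner floor is at z = 4 mm. Turned up to 0.35 rad.
- spray_can: A spray can standing on the bench beyond the extractor and the pan, near the middle, 66 mm across, 190 mm high. Not to be disturbed. Origin: centre of its base.
- grease_tin: A round flat tin with a lid, 84 mm across, 55 mm high, on the bench at the outer left or right of the work. Not to be disturbed. Origin: centre of its base.
- brake_shoe: A curved brake shoe, about 60 x 190 x 40 mm, lying on the bench at the outer left or right of the work. Not to be disturbed. Origin: on the bench, near the middle of its curve.

How it is judged:
By the outcome, as a careful person would: the job done as asked, in the order asked, and still so for the second after the job is handed in, with the robot touching nothing.
It also fails if it takes over 67 s, if anything falls off the work surface, if the arm or the gripper's body presses on something with over 40 N, if the wrist force passes 120 N, or if a joint passes its speed limit or range.

### The arm

A 6-joint arm with a two-finger parallel gripper is mounted at the origin on the work surface. World frame = base frame: x ahead of the robot, y to its left, z up, the work surface at z = 0. Lengths are in mm, angles in rad, forces in N, time in s.
With the tool pointing down it reaches from about 400 to 925 mm from the base axis. Payload 12.5 kg.
Tool frame: the origin (TCP) lies at the centre of the arm's flange, where the gripper is bolted on; the fingertips stand 190 mm ahead of it and the grasp point (between the pads) lies 171 mm ahead of it; z points along the fingers, y is the line along which they close (so a half turn about z gives the same grasp; the last joint's range is limited). The gripper opens to 95 mm and grips with 3 to 60 N. Pads are 20 mm wide; open, the fingers measure 119 mm over their backs; the gripper's body (75 mm by 180 mm) begins 59 mm behind the grasp point.
Start: joints at [1.147, 0.491, 1.559, -0, 1.092, -0.106], TCP at [195.275, 593.711, 404.761] pointing down, gripper open.
Joint ranges: [-3.1, 3.1], [-0.84, 2.19], [0.05, 2.79], [-1.13, 4.28], [0.06, 2.93], [-2.69, 2.69]. Speed limits (rad/s): [2.22, 2.22, 2.79, 3.14, 3.14, 3.14].

### API

Orientations are given as [roll, pitch, yaw] about the fixed x, y, z axes, in that order (R = Rz(yaw) Ry(pitch) Rx(roll)).
In Python, from cell import env, read_camera, search_frame, cut_out gives the robot as it stands. The module is installed in compiled form; this text tells all that it offers.
- The arm moves only by the tool move_arm, never from a script. Its argument "commands" is a list of rows, each a list of 3 entries, a list of its own where there are three numbers: the shift along the world's x, y, z normalised to -1 to 1, where 1 is 0.03 m, then the turn about the world's z normalised to -1 to 1, where 1 is 0.08 rad, then the opening, from -1 (shut) to 1 (fully open), so that 0 is half open. A call has 1 to 20 rows; each row shifts and turns the commanded pose from where the row before left it; what a row does not reach is not made up. A row lasts 1/12 s, in which the tool goes at most 41.7 mm and 7.16 degrees, less where a joint would pass 70% of its speed; a pose out of reach is approached as far as the arm can. A call with a number of a shift or a turn outside -1 to 1 is refused whole. A call with a gripper value outside its range is refused whole. The fingers move at their own pace and stop on an object; the grip force is fixed at half the most. Time passes only in rows, so rows that do not move let the fingers close. It gives the time, the measured TCP pose, the force, the opening and the grip force at its end, in the units of the state.
- env.state(): the state, without advancing time (a new reading comes with each control period).
- read_camera(name): name is "side" or "top"; returns a dict with "image" (420x560x3 uint8, red, green, blue), "fx", "fy", "cx", "cy" (pixels), "rvec" (rotation vector, rad) and "tvec" (3), from world to camera coordinates, as OpenCV has them. Camera axes: x right, y down, z forward; pixel columns grow to the right and rows downward; lengths in mm; the calibration is good to about 2 mm. A picture is of the moment at which its call begins. There is no depth.
- env.job_done(): hands the job in; it is judged then, once.
Trained networks look in a picture, given as the dict that the camera call returned (one of the last four; its "shot" number tells which), for a name from the list of things; names that differ only in an ending like _2 or _b are one class to them, and where a whole thing is asked for, a point or a joint stands for the part that bears it (a point fixed in the world has none). Each returns a list of dicts, best first, with "confidence" (0 to 1); they miss things now and then, are a little off and sometimes report something else, mostly with a low value. They report only what shows in the picture. A call takes as long as a camera call.
- search_frame(thing, picture): "at" ([column, row] in pixels, amid what is visible of it).
- cut_out(thing, picture): "region" (420x560 bool, what is visible of it) and "at" ([column, row] in pixels, amid what is visible of it).
The state is a dict: "t": time; "joints": joint angles; "qvel": joint speeds; "tau": joint torques, N m; "eef_pos": TCP position; "tcp_rot": TCP orientation; "ft_force": force on the tool from outside, world axes, zero at the start; "moment": the same for the moment, N m; "opening": opening from 0.0 (shut) to 1.0 (fully open); "grip_force": force on a finger pad.
Only numpy, scipy, OpenCV 4.12 (cv2) and the standard library are available. Lean on these libraries where they do the work, as an engineer would, in place of code of your own. Each camera call takes 0.05 s, during which the arm holds its last target. There are 200 camera calls.

## Working session

There is one attempt and no reset: what is moved stays moved. The work goes in short steps, Python scripts to look and compute and a tool call to move; the robot and the scene stay as the last step left them, time stands still between calls to the robot, and variables do not carry over. Pictures are saved under pics/ and viewed, at most 10 in all, crops included, and the job is handed in when it is done.

Besides the shell and the picture viewer there is one more tool, called after "Emit:" by a JSON object that holds its "api" and its "payload", one argument or row to a line. move_arm: Moves the arm, as the interface text tells. Its arguments: {"type":"object","properties":{"commands":{"type":"array","items":{"type":"array"}}},"required":["commands"]}

```bash
mkdir -p pics; cat > h.py <<'E'
from cell import env, read_camera, search_frame, cut_out
import numpy as np, cv2
def ray(p,uv):
    R=cv2.Rodrigues(np.array(p["rvec"],float))[0]; t=np.array(p["tvec"],float).ravel()
    d=R.T@np.array([(uv[0]-p["cx"])/p["fx"],(uv[1]-p["cy"])/p["fy"],1.0])
    return -R.T@t,d
def atz(p,uv,z):
    c,d=ray(p,uv); return c+d*(z-c[2])/d[2]
def proj(p,X):
    K=np.array([[p["fx"],0,p["cx"]],[0,p["fy"],p["cy"]],[0,0,1.]])
    return cv2.projectPoints(np.array(X,float).reshape(-1,3),np.array(p["rvec"],float),np.array(p["tvec"],float),K,None)[0].reshape(-1,2)
def save(p,n): cv2.imwrite("pics/"+n,p["image"][:,:,::-1])
E
python3 - <<'E'
from h import *
Z=dict(extractor=150,tab_left_knob=168,tab_left_pivot=161,tab_right_knob=168,tab_right_pivot=161,filter_handle=184,filter=150,pan=20,spray_can=190,grease_tin=55,brake_shoe=40)
for n in ("top","side"):
    p=read_camera(n); save(p,n+"1.png"); print(n,ray(p,(280,210))[0].round())
    for k,z in Z.items():
        for d in search_frame(k,p)[:2]:
            print(k,np.round(d["at"],1),round(d["confidence"],2),atz(p,d["at"],z).round(1))
s=env.state();print(s["t"],s["eef_pos"],s["tcp_rot"])
E
```

```text
top [ 378.  -23. 1734.]
extractor [342.4 249.2] 0.8 [ 478.5 -199.1  150. ]
extractor [308.9 221.7] 0.49 [566.3 -99.1 150. ]
tab_left_knob [308.1 221.5] 0.59 [564.9 -95.8 168. ]
tab_left_pivot [310.6 223.8] 0.43 [ 558.4 -103.6  161. ]
tab_left_pivot [349.5 198.2] 0.29 [ 634.8 -226.5  161. ]
tab_right_knob [391.5 226.4] 0.41 [ 543.  -349.6  168. ]
tab_right_pivot [386.2 224.1] 0.61 [ 551.2 -335.3  161. ]
tab_right_pivot [274.4 159.4] 0.44 [764.6   2.9 161. ]
filter_handle [347.9 221.9] 0.85 [ 558.5 -215.5  184. ]
filter [347.2 223.4] 0.76 [ 557.8 -217.3  150. ]
pan [207.6 247.7] 0.58 [503.4 235.7  20. ]
spray_can [272.5 156.6] 0.7 [766.5   8.1 190. ]
spray_can [349.3 223. ] 0.26 [ 554.3 -218.8  190. ]
grease_tin [128.8 227. ] 0.67 [575.9 490.8  55. ]
grease_tin [439.5 229.8] 0.56 [ 539.6 -528.7   55. ]
brake_shoe [131.2 227.7] 0.81 [575.1 487.3  40. ]
side [  403. -1332.  1144.]
extractor [283.3 278.3] 0.61 [ 550.2 -377.9  150. ]
tab_left_pivot [274.1 215. ] 0.58 [ 562.6 -106.3  161. ]
tab_right_knob [281.3 262.4] 0.66 [ 551.5 -332.7  168. ]
filter [278.2 239.2] 0.61 [ 560.2 -212.4  150. ]
pan [243.1 192.9] 0.72 [485.2 225.5  20. ]
pan [290.9 346.5] 0.22 [ 550.3 -511.2   20. ]
spray_can [328.  200.9] 0.86 [740.6 -97.1 190. ]
grease_tin [289.5 348.1] 0.96 [ 541.2 -541.2   55. ]
brake_shoe [258.9 156.8] 0.57 [573.7 448.6  40. ]
1.2 [195.26555382 593.72073417 404.75994445] [ 3.14150626e+00 -3.54469874e-06  2.82377536e+00]
```

```bash
python3 - <<'E'
import cv2
a=cv2.imread("pics/top1.png"); c=a[140:340,110:460]
cv2.imwrite("pics/t1c.png",cv2.resize(c,(800,457),interpolation=3))
c=a[185:270,290:410]; cv2.imwrite("pics/t1d.png",cv2.resize(c,(800,566),interpolation=3))
E
```

```text
(no output)
```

View pics/t1c.png

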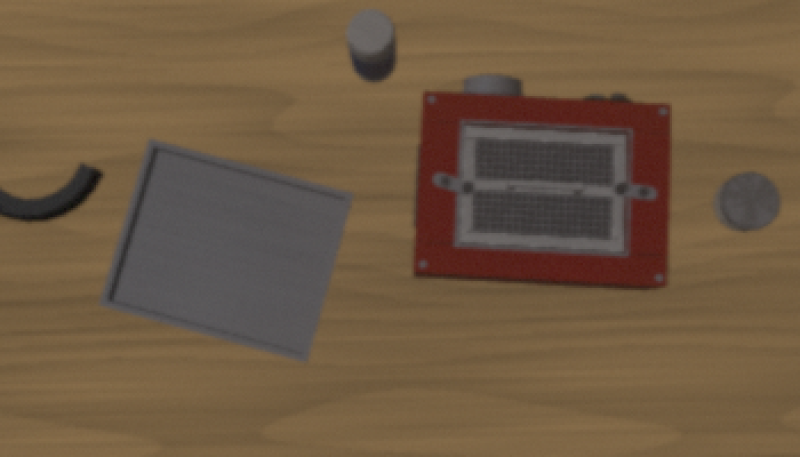

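View pics/t1d.png

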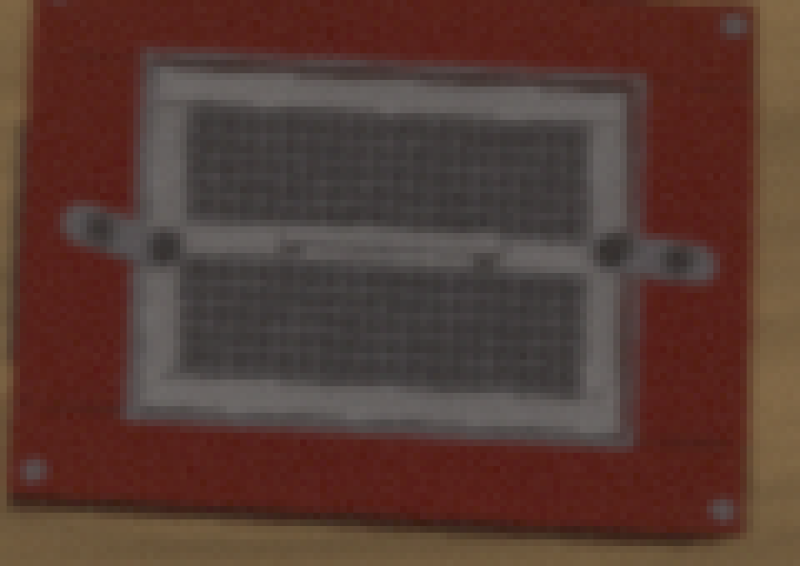

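View pics/side1.png

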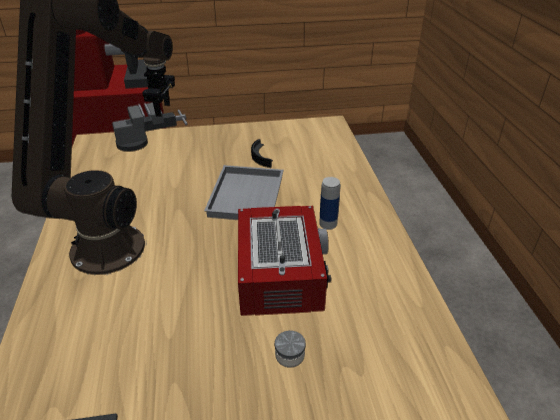

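The top view shows the extractor at right (deck centre about px (347,223)), with its two tab pivots at about (304.5,219) and (392,224) and the knobs inboard of them. The pan is at left with corners near (175,201), (264,225), (244,297) and (155,272). The can is beyond at (272,157), the tin at far right and the shoe at far left.

```bash
cat > fit.py <<'E'
from h import *
from scipy.optimize import least_squares
def T(q,X):
    c,s=np.cos(q[2]),np.sin(q[2]); X=np.array(X,float); return np.c_[q[0]+c*X[:,0]-s*X[:,1],q[1]+s*X[:,0]+c*X[:,1],X[:,2]]
def fit(obs,q0):  # obs: list of (picture, local pts, pixels)
    f=lambda q:np.concatenate([(proj(p,T(q,X))-np.array(u)).ravel() for p,X,u in obs])
    r=least_squares(f,q0,loss="soft_l1"); return r.x,f(r.x)
E
python3 - <<'E'
from fit import *
p=read_camera("top")
c=lambda L:[(290+a/6.667-.4,185+b/6.667-.4) for a,b in L]
uE=c([(97,228),(680,260),(145,52),(645,75),(632,445),(125,418)])
XE=[(0,133,161),(0,-133,161),(83,113,150),(83,-113,150),(-83,-113,150),(-83,113,150)]
q,r=fit([(p,XE,uE)],[558,-215,0]); print("ext",q.round(3),r.round(1))
# red blob corners
b=p["image"].astype(int); m=((b[:,:,0]>b[:,:,1]*2)&(b[:,:,0]>60)).astype(np.uint8); m[:,:290]=0
m=cv2.morphologyEx(m,cv2.MORPH_CLOSE,np.ones((5,5)))
n,l,st,ce=cv2.connectedComponentsWithStats(m); i=1+st[1:,4].argmax(); cn=cv2.findContours((l==i).astype(np.uint8),0,2)[0][0]
print("redrect",cv2.minAreaRect(cn),"pred",proj(p,T(q,[(125,170,150),(125,-170,150),(-125,-170,150),(-125,170,150)])).round(1).tolist(), cv2.boxPoints(cv2.minAreaRect(cn)).tolist())
kl=atz(p,c([(163,248)])[0],172);kr=atz(p,c([(612,250)])[0],172)
for s,k,y in(("L",kl,133),("R",kr,-133)):
    P=T(q,[(0,y,168)])[0]; d=k-P; a=np.arctan2(d[1],d[0])-q[2]-np.arctan2(-y,0); print(s,P.round(1),k.round(1),np.hypot(*d[:2]).round(1),"ang",round((a+np.pi)%(2*np.pi)-np.pi,2))
d=lambda L:[(110+a/2.286-.3,140+b/2.286-.3) for a,b in L]
uP=d([(150,140),(352,195),(306,360),(102,302)])
qp,r=fit([(p,[(120,150,35),(120,-150,35),(-120,-150,35),(-120,150,35)],uP)],[500,235,-.2]); print("pan",qp.round(3),r.round(1))
co=cut_out("pan",p)
if co:
    cn=max(cv2.findContours(co[0]["region"].astype(np.uint8),0,2)[0],key=len); print(cv2.boxPoints(cv2.minAreaRect(cn)).round(1).tolist(),uP)
print("handle",T(q,[(0,0,184)]).round(1))
E
```

```text
ext [ 5.63394e+02 -2.18310e+02 -8.10000e-02] [ 0.5  0.1 -0.3 -0.1  0.9  0.9 -1.6  1.3 -1.1 -0.9  1.3 -0.9]
redrect ((347.56884765625, 222.65737915039062), (109.52273559570312, 80.12547302246094), 2.935673475265503) pred [[294.7, 179.2], [403.4, 184.9], [401.7, 265.2], [290.5, 259.0]] [[290.8275451660156, 259.8629455566406], [294.9311218261719, 179.84262084960938], [404.3101501464844, 185.45181274414062], [400.2065734863281, 265.4721374511719]]
L [574.2 -85.7 168. ] [ 563.  -113.7  172. ] 30.1 ang -0.3
R [ 552.6 -350.9  168. ] [ 556.5 -318.8  172. ] 32.3 ang -0.04
pan [ 5.00001e+02  2.28538e+02 -2.90000e-01] [ 1.   1.2 -1.3  0.3 -0.8 -1.3  1.  -0.2]
[[153.10000610351562, 273.20001220703125], [173.6999969482422, 199.10000610351562], [264.6000061035156, 224.5], [244.0, 298.5]] [(175.31679790026246, 200.94234470691163), (263.68075240594925, 225.00183727034118), (243.55826771653543, 297.1803149606299), (154.31942257217847, 271.80848643919506)]
handle [[ 563.4 -218.3  184. ]]
```

Emit:
{"api": "move_arm", "payload": {
  "commands": [
    [[0.48,-0.85,0],-0.6,-1],
    [[0.48,-0.85,0],-0.6,-1],
    [[0.48,-0.85,0],-0.6,-1],
    [[0.48,-0.85,0],-0.6,-1],
    [[0.48,-0.85,0],-0.6,-1],
    [[0.48,-0.85,0],-0.6,-1],
    [[0.48,-0.85,0],-0.6,-1],
    [[0.48,-0.85,0],-0.6,-1],
    [[0.48,-0.85,0],-0.6,-1],
    [[0.48,-0.85,0],-0.6,-1],
    [[0.48,-0.85,0],-0.6,-1],
    [[0.48,-0.85,0],-0.6,-1],
    [[0.48,-0.85,0],-0.6,-1],
    [[0.48,-0.85,0],-0.6,-1],
    [[0.48,-0.85,0],-0.6,-1],
    [[0.48,-0.85,0],-0.6,-1],
    [[0.48,-0.85,0],-0.6,-1],
    [[0.48,-0.85,0],-0.6,-1],
    [[0.48,-0.85,0],-0.6,-1],
    [[0.48,-0.85,0],-0.6,-1]
  ]
}}

```text
t: 2.97
eef_pos: [483.8, 82.3, 404.9]
tcp_rot: [3.141, 0.0, 1.861]
ft_force: [-0.4, 0.2, -0.6]
opening: 0.008
grip_force: 0.0
```

Emit:
{"api": "move_arm", "payload": {
  "commands": [
    [[0.48,-0.85,0],-0.6,-1],
    [[0.48,-0.85,0],-0.6,-1],
    [[0.48,-0.85,0],-0.6,-1],
    [[0.48,-0.85,0],-0.6,-1],
    [[0.48,-0.85,0],-0.6,-1],
    [[0.48,-0.85,0],-0.6,-1],
    [[0.48,-0.85,0],-0.6,-1],
    [[0.2,-0.4,0],0,-1],
    [[0,0,0],0,-1],
    [[0,0,0],0,-1]
  ]
}}

```text
t: 3.8
eef_pos: [589.8, -106.8, 404.4]
tcp_rot: [-3.141, -0.0, 1.528]
ft_force: [-0.7, 0.2, 0.0]
opening: 0.004
grip_force: 0.0
```

```bash
python3 - <<'E'
from fit import *
s=env.state();print(s["t"],s["eef_pos"],s["tcp_rot"],s["joints"],s["opening"],s["ft_force"])
p=read_camera("side"); save(p,"s2.png")
c=p["image"][190:300,220:350]; cv2.imwrite("pics/s2c.png",cv2.resize(c[:,:,::-1],(700,592),interpolation=3))
q=[562.5,-218.3,-.081]
print(proj(p,T(q,[(0,133,161),(0,-133,161),(-9,103,168),(0,-102,168),(0,0,190),(125,170,150),(125,-170,150),(-125,-170,150),(-125,170,150)])).round(1).tolist())
print(proj(p,[np.array(s["eef_pos"])-[0,0,190]]))
E
```

```text
3.8 [ 589.83970113 -106.82164966  404.40884103] [-3.14084133e+00 -4.08825181e-04  1.52796598e+00] [-2.89349829e-01  4.54842200e-01  1.62420583e+00  2.43843924e-04
  1.06337301e+00 -2.46638211e-01] 0.004349142162854395 [-0.73590329  0.1657663   0.00668862]
[[276.5, 210.8], [282.4, 268.6], [274.2, 215.0], [281.6, 259.2], [279.1, 230.4], [313.2, 204.8], [328.0, 278.4], [238.2, 283.4], [238.1, 208.3]]
[[282.46077522 201.01407213]]
```

View pics/s2c.png

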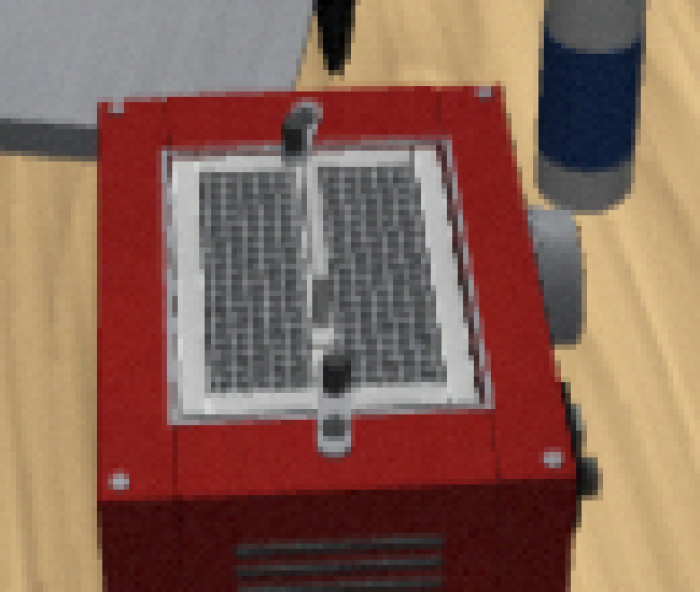

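The side view agrees with the fit to about 1 px (pivots near (277,211) and (282,270)). The gripper tip is clear above the deck, so I'll push the left tab.

Emit:
{"api": "move_arm", "payload": {
  "commands": [
    [[0.23,-0.67,0],-0.48,-1],
    [[0,0,-0.6],0,-1],
    [[0,0,-0.7],0,-1],
    [[0,0,-0.4],0,-1],
    [[-0.27,0,0],0,-1],
    [[-0.27,0.04,0],0,-1],
    [[-0.27,0.07,0],0,-1],
    [[-0.27,0.08,0],0,-1],
    [[-0.22,0.1,0],0,-1],
    [[-0.22,0.1,0],0,-1],
    [[-0.13,0.12,0],0,-1],
    [[-0.13,0.13,0],0,-1],
    [[-0.08,0.13,0],0,-1],
    [[-0.07,0.17,0],0,-1],
    [[0,0,0],0,-1]
  ]
}}

```text
t: 5.1
eef_pos: [538.8, -97.8, 353.7]
tcp_rot: [-3.141, -0.0, 1.49]
ft_force: [0.9, -0.7, 0.9]
opening: 0.005
grip_force: 0.0
```

Emit:
{"api": "move_arm", "payload": {
  "commands": [
    [[0,-0.1,0],0,-1],
    [[0,0,0.7],0,-1],
    [[0,-0.2,0.6],0,-1],
    [[-0.06,-0.88,0],0,-1],
    [[-0.06,-0.88,0],0,-1],
    [[-0.06,-0.88,0],0,-1],
    [[-0.06,-0.88,0],0,-1],
    [[-0.06,-0.88,0],0,-1],
    [[-0.06,-0.88,0],0,-1],
    [[-0.06,-0.88,0],0,-1],
    [[-0.06,-0.86,0],0,-1],
    [[0,0,0],0,-1],
    [[0,0,-0.6],0,-1],
    [[0,0,-0.7],0,-1],
    [[0,0,0],0,-1]
  ]
}}

```text
t: 6.35
eef_pos: [524.2, -317.9, 350.2]
tcp_rot: [-3.137, -0.003, 1.489]
ft_force: [-0.5, -0.1, -0.3]
opening: 0.003
grip_force: 0.0
```

Emit:
{"api": "move_arm", "payload": {
  "commands": [
    [[0.18,-0.02,0],0,-1],
    [[0.18,-0.02,0],0,-1],
    [[0.23,0.07,0],0,-1],
    [[0.23,0.07,0],0,-1],
    [[0.24,-0.03,0],0,-1],
    [[0.24,-0.03,0],0,-1],
    [[0.21,-0.12,0],0,-1],
    [[0.21,-0.12,0],0,-1],
    [[0.12,-0.14,0],0,-1],
    [[0.12,-0.14,0],0,-1],
    [[0.11,-0.22,0],0,-1],
    [[0,0,0],0,-1]
  ]
}}

```text
t: 7.35
eef_pos: [587.3, -340.3, 353.7]
tcp_rot: [3.141, 0.0, 1.489]
ft_force: [0.1, 0.3, -0.2]
opening: 0.007
grip_force: 0.0
```

Emit:
{"api": "move_arm", "payload": {
  "commands": [
    [[0,0.1,0.2],0,0],
    [[0,0,0.9],0,0],
    [[0,0,0.9],0,0],
    [[-0.2,0.97,0],0,0],
    [[-0.2,0.97,0],0,0],
    [[-0.2,0.97,0],0,0],
    [[-0.2,0.97,0],0,0],
    [[0,0,0],0,0.1],
    [[0,0,0],0,0.1]
  ]
}}

```text
t: 8.1
eef_pos: [562.6, -218.6, 415.0]
tcp_rot: [3.14, 0.001, 1.491]
ft_force: [0.2, -0.1, -1.2]
opening: 0.537
grip_force: 0.0
```

```bash
python3 - <<'E'
from fit import *
s=env.state();print(s["t"],s["eef_pos"],s["tcp_rot"],s["opening"],s["ft_force"])
p=read_camera("side"); r=read_camera("top")
a=cv2.resize(p["image"][195:295,225:340],(460,400),interpolation=3); b=cv2.resize(r["image"][175:275,290:370+40],(330,275),interpolation=3)
im=np.zeros((400,795,3),np.uint8); im[:,:460]=a; im[:275,462:792]=b
cv2.imwrite("pics/c3.png",im[:,:,::-1])
q=[562.5,-218.3,-.081]
print(((proj(p,T(q,[(0,133,161),(0,-133,161),(-31,133,168),(31,-133,168),(0,50,190),(0,-50,190)]))-[225,195])*4).round().tolist())
for pic in(p,r):
    for k in("filter_handle","tab_left_knob","tab_right_knob"):print(k,[(np.round(d["at"],1),d["confidence"]) for d in search_frame(k,pic)[:1]])
print(proj(r,T(q,[(0,0,184)])))
E
```

```text
8.1 [ 562.59572049 -218.57025107  414.96315278] [3.13981408e+00 8.32730681e-04 1.49128683e+00] 0.5374065342653493 [ 0.19120797 -0.0765358  -1.21907959]
[[206.0, 63.0], [229.0, 295.0], [168.0, 58.0], [273.0, 285.0], [212.0, 100.0], [221.0, 186.0]]
filter_handle [(array([278.6, 242.6]), 0.66)]
tab_left_knob [(array([276.5, 212.2]), 0.42)]
tab_right_knob [(array([286.3, 270.9]), 0.58)]
filter_handle [(array([320. , 215.5]), 0.8)]
tab_left_knob [(array([305.8, 223.5]), 0.46)]
tab_right_knob [(array([395.1, 227.1]), 0.57)]
[[348.78006971 220.56154388]]
```

View pics/c3.png

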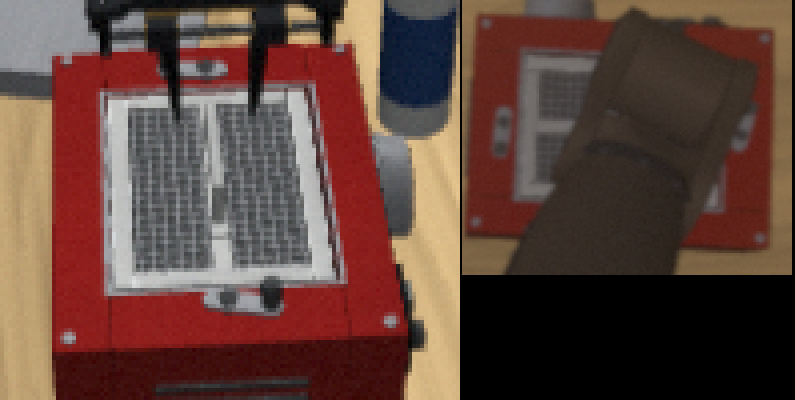

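Both tabs are now square aside (crop left tab (195,68), right (245,298)), clear of the filter, and the fingers straddle the handle line. Next I descend and grip.

Emit:
{"api": "move_arm", "payload": {
  "commands": [
    [[0,0,-0.7],0,0.1],
    [[0,0,-0.7],0,0.1],
    [[0,0,-0.6],0,0.1],
    [[0,0,0],0,0.1],
    [[0,0,0],0,-1],
    [[0,0,0],0,-1],
    [[0,0,0],0,-1],
    [[0,0,0],0,-1],
    [[0,0,0],0,-1],
    [[0,0,0],0,-1],
    [[0,0,0],0,-1],
    [[0,0,0],0,-1]
  ]
}}

```text
t: 9.5
eef_pos: [562.7, -219.9, 354.0]
tcp_rot: [3.141, 0.0, 1.489]
ft_force: [-1.4, 0.8, 2.7]
opening: 0.103
grip_force: 30.0
```

Emit:
{"api": "move_arm", "payload": {
  "commands": [
    [[0,0,0.1],0,-1],
    [[0,0,0.15],0,-1],
    [[0,0,0.15],0,-1],
    [[0,0,0.15],0,-1],
    [[0,0,0.15],0,-1],
    [[0,0,0.2],0,-1],
    [[0,0,0.3],0,-1],
    [[0,0,0.4],0,-1],
    [[0,0,0.4],0,-1],
    [[0,0,0.4],0,-1],
    [[0,0,0.3],0,-1],
    [[0,0,0.2],0,-1],
    [[0,0,0],0,-1]
  ]
}}

```text
t: 10.58
eef_pos: [562.7, -219.9, 442.3]
tcp_rot: [3.139, 0.001, 1.489]
ft_force: [0.1, -0.1, -5.6]
opening: 0.1
grip_force: 30.0
```

```bash
python3 - <<'E'
from fit import *
s=env.state();print(s["t"],s["eef_pos"],s["tcp_rot"],s["opening"],s["ft_force"],s["moment"])
p=read_camera("side"); r=read_camera("top")
im=np.zeros((400,800,3),np.uint8); im[:,:480]=cv2.resize(p["image"][170:295,190:340],(480,400),interpolation=3)
im[:300,482:800]=cv2.resize(r["image"][190:310,140:267],(318,300),interpolation=3)
cv2.imwrite("pics/c4.png",im[:,:,::-1])
E
```

```text
10.5833 [ 562.73267612 -219.86577801  442.2951006 ] [3.13946777e+00 8.42744727e-04 1.48941272e+00] 0.09969279882674623 [ 0.06525661 -0.11253853 -5.56815519] [-0.07097308  0.11863117 -0.04665276]
```

View pics/c4.png

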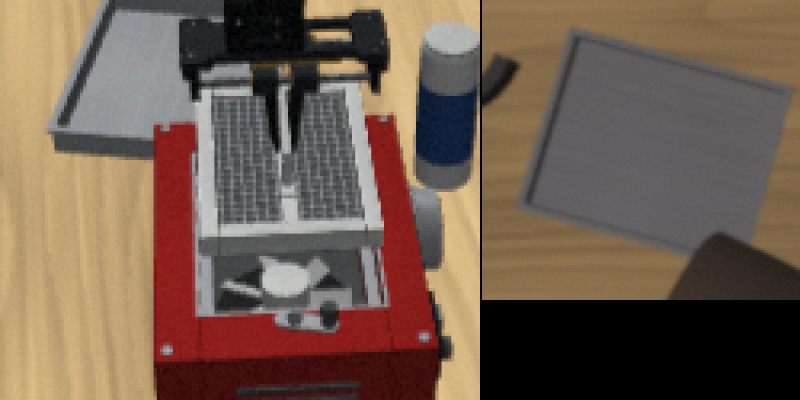

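The filter hangs level and clear above its opening, and both tabs stay aside. The pan is unmoved, so I carry the filter over with gentle ramps.

Emit:
{"api": "move_arm", "payload": {
  "commands": [
    [[-0.02,0.15,0],-0.05,-1],
    [[-0.04,0.3,0],-0.1,-1],
    [[-0.07,0.5,0],-0.12,-1],
    [[-0.1,0.7,0],-0.12,-1],
    [[-0.11,0.8,0],-0.12,-1],
    [[-0.11,0.8,0],-0.12,-1],
    [[-0.11,0.8,0],-0.12,-1],
    [[-0.11,0.8,0],-0.12,-1],
    [[-0.11,0.8,0],-0.12,-1],
    [[-0.11,0.8,0],-0.12,-1],
    [[-0.11,0.8,0],-0.12,-1],
    [[-0.11,0.8,0],-0.12,-1],
    [[-0.11,0.8,0],-0.12,-1],
    [[-0.11,0.8,0],-0.12,-1],
    [[-0.11,0.8,0],-0.12,-1],
    [[-0.11,0.8,0],-0.12,-1],
    [[-0.11,0.8,0],-0.12,-1],
    [[-0.11,0.8,0],-0.12,-1],
    [[-0.11,0.8,0],-0.12,-1],
    [[-0.09,0.6,0],-0.12,-1]
  ]
}}

```text
t: 12.35
eef_pos: [502.6, 209.7, 440.4]
tcp_rot: [-3.141, 0.0, 1.305]
ft_force: [0.6, -0.5, -4.9]
opening: 0.1
grip_force: 30.0
```

Emit:
{"api": "move_arm", "payload": {
  "commands": [
    [[-0.06,0.4,0],-0.12,-1],
    [[-0.03,0.2,0],-0.1,-1],
    [[-0.01,0.1,0],-0.07,-1],
    [[0,0,0],0,-1],
    [[0,0,0],0,-1]
  ]
}}

```text
t: 12.77
eef_pos: [500.6, 228.3, 440.6]
tcp_rot: [-3.142, 0.0, 1.281]
ft_force: [-0.2, 0.0, -6.3]
opening: 0.099
grip_force: 30.0
```

```bash
python3 - <<'E'
from fit import *
s=env.state();print(s["t"],s["eef_pos"],s["tcp_rot"],s["opening"],s["ft_force"])
p=read_camera("side"); r=read_camera("top")
e=np.array(s["eef_pos"]); yaw=s["tcp_rot"][2]-np.pi/2
F=[(80,110),(80,-110),(-80,-110),(-80,110)]
for pic,img,nm in((p,p["image"].copy(),"s"),(r,r["image"].copy(),"t")):
    z=e[2]-171-56
    for q,H,z,c in((([e[0],e[1],yaw]),F,z,(0,255,0)),(([e[0],e[1],yaw]),F,4,(255,255,0)),([500,228.5,-.29],[(120,150),(120,-150),(-120,-150),(-120,150)],35,(255,0,0))):
        u=proj(pic,T(q,[(a,b,z) for a,b in H])); cv2.polylines(img,[np.int32(np.round((u)*8))],True,c,1,0,3)
    pic["o"]=img
im=np.zeros((450,800,3),np.uint8); im[:,:400]=cv2.resize(p["o"][110:245,190:310],(400,450),interpolation=3)
im[:400,402:800]=cv2.resize(r["o"][180:315,140:274],(398,400),interpolation=3)
cv2.imwrite("pics/c5.png",im[:,:,::-1])
E
```

```text
12.7667 [500.63117573 228.27397752 440.63539068] [-3.14153384e+00  3.29514931e-04  1.28132920e+00] 0.09850734885887327 [-1.60847256e-01  1.14478271e-03 -6.30494945e+00]
```

View pics/c5.png

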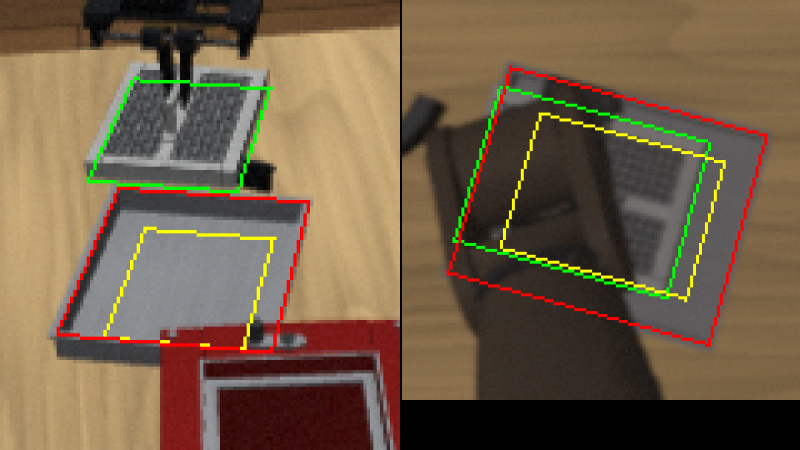

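The overlay matches: the red pan outline lies on the rim and the filter footprint (yellow) is centred inside it. Lowering now.

Emit:
{"api": "move_arm", "payload": {
  "commands": [
    [[0,0,-0.2],0,-1],
    [[0,0,-0.4],0,-1],
    [[0,0,-0.6],0,-1],
    [[0,0,-0.6],0,-1],
    [[0,0,-0.6],0,-1],
    [[0,0,-0.6],0,-1],
    [[0,0,-0.6],0,-1],
    [[0,0,-0.6],0,-1],
    [[0,0,-0.6],0,-1],
    [[0,0,-0.6],0,-1],
    [[0,0,-0.6],0,-1],
    [[0,0,-0.4],0,-1],
    [[0,0,-0.2],0,-1],
    [[0,0,0],0,-1],
    [[0,0,0],0,-1]
  ]
}}

```text
t: 14.12
eef_pos: [500.9, 228.4, 242.9]
tcp_rot: [3.141, -0.0, 1.281]
ft_force: [0.0, -0.5, -5.6]
opening: 0.104
grip_force: 30.0
```

Emit:
{"api": "move_arm", "payload": {
  "commands": [
    [[0,0,-0.07],0,-1],
    [[0,0,-0.07],0,-1],
    [[0,0,-0.07],0,-1],
    [[0,0,-0.05],0,-1],
    [[0,0,0],0,-1]
  ]
}}

```text
t: 14.53
eef_pos: [500.6, 228.6, 234.8]
tcp_rot: [3.142, 0.0, 1.281]
ft_force: [-0.6, 0.3, -5.8]
opening: 0.104
grip_force: 30.0
```

Emit:
{"api": "move_arm", "payload": {
  "commands": [
    [[0,0,-0.05],0,-1],
    [[0,0,-0.05],0,-1],
    [[0,0,0],0,-1]
  ]
}}

```text
t: 14.78
eef_pos: [500.6, 228.6, 231.7]
tcp_rot: [-3.141, 0.0, 1.281]
ft_force: [-0.6, -0.3, -6.0]
opening: 0.101
grip_force: 30.0
```

Emit:
{"api": "move_arm", "payload": {
  "commands": [
    [[0,0,-0.04],0,-1],
    [[0,0,0],0,-1]
  ]
}}

```text
t: 14.95
eef_pos: [500.7, 228.6, 230.6]
tcp_rot: [-3.142, 0.0, 1.281]
ft_force: [-0.3, 0.6, -5.9]
opening: 0.104
grip_force: 30.0
```

Emit:
{"api": "move_arm", "payload": {
  "commands": [
    [[0,0,-0.04],0,-1],
    [[0,0,0],0,-1]
  ]
}}

```text
t: 15.12
eef_pos: [500.7, 228.6, 230.0]
tcp_rot: [3.141, -0.0, 1.281]
ft_force: [-1.3, -1.0, 1.8]
opening: 0.106
grip_force: 30.0
```

Emit:
{"api": "move_arm", "payload": {
  "commands": [
    [[0,0,-0.03],0,-1],
    [[0,0,0],0,-1]
  ]
}}

```text
t: 15.28
eef_pos: [500.6, 228.6, 230.0]
tcp_rot: [3.141, -0.0, 1.282]
ft_force: [-4.9, -2.0, 14.2]
opening: 0.103
grip_force: 30.0
```

The filter is seated (force reversed at z 230). I ease off, open and withdraw straight up.

Emit:
{"api": "move_arm", "payload": {
  "commands": [
    [[0,0,0.03],0,-1],
    [[0,0,0],0,-0.4],
    [[0,0,0],0,0],
    [[0,0,0],0,0],
    [[0,0,0],0,0],
    [[0,0,0],0,0],
    [[0,0,0.2],0,0],
    [[0,0,0.5],0,0],
    [[0,0,0.8],0,0],
    [[0,0,0.8],0,0],
    [[0,0,0.8],0,0],
    [[0,0,0.8],0,0],
    [[0,0,0.8],0,0],
    [[0,0,0.8],0,0],
    [[0,0,0.5],0,0],
    [[0,0,0],0,0]
  ]
}}

```text
t: 16.62
eef_pos: [500.6, 228.7, 413.2]
tcp_rot: [3.137, -0.003, 1.282]
ft_force: [-0.7, -0.0, 0.9]
opening: 0.501
grip_force: 0.0
```

```bash
python3 - <<'E'
from fit import *
s=env.state();print(s["t"],s["eef_pos"],s["opening"],s["ft_force"])
p=read_camera("side"); save(p,"s6.png")
im=cv2.resize(p["image"][130:370,190:370],(450,600),interpolation=3); cv2.imwrite("pics/s6c.png",im[:,:,::-1])
E
```

```text
16.6167 [500.64070143 228.6563281  413.15485542] 0.5005196458502407 [-0.68552239 -0.00564523  0.85517235]
```

View pics/s6c.png

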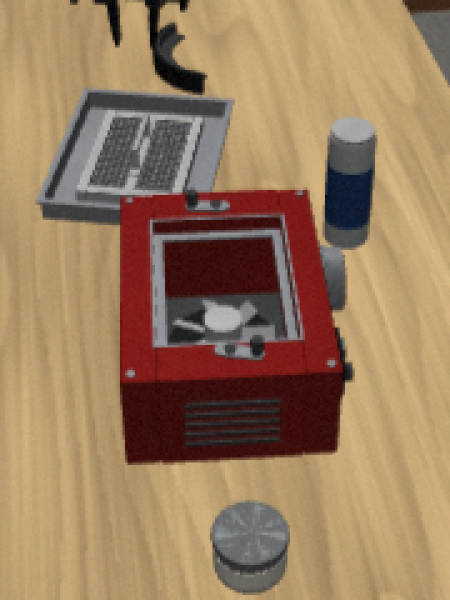

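The filter lies flat in the pan with its handle up (crop (140,155)), both tabs are aside, nothing else has moved and the gripper is clear.

```bash
python3 -c "
from cell import env
print(env.job_done())"
```

```text
the job is handed in; nothing more can be done
None
```

The job is handed in: both tabs are turned aside, and the filter was lifted out level and set flat in the drain pan, handle up, with nothing else on the bench disturbed (about 17 s of the 67 s used).

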